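# Clip a test cassette onto the reading stage

## Task

Load the white test cassette lying on the entry of the reading stage: hold the long finger plate of the stage's spring clip down with one fingertip so that the clip's toe lifts, and meanwhile push the cassette with the other fingertip along the bed, under the raised toe, until it is fully home against the end stop. Only then let the clip go, so that its toe clamps the cassette down. Slide the cassette only, never lift it off the bed, and leave the spare cassettes, the timer and the dropper bottle where they are.

Things in the scene. Friction and masses are not known exactly. Their poses are not given: they have to be found in the camera images.
- stage: Low reading stage, fixed. Origin: on the worktop, below the centre of the loaded cassette's place. +x = push direction, +y = towards the clip, z up. In mm in this frame: grey base plate x -126 to 44, y -42 to 74, top at z 12; black bed x -98 to 37, y -32 to 30, top at z 16. A small white window in the bed lies under the loaded cassette.
- home (a point): On the top of the bed (16 mm above the worktop), where the centre of the loaded cassette's underside belongs; stage x 0, y 0.
- end_stop (a point): Middle of the top edge of the end stop's face: stage x 31, y 0, 6 mm above the bed. The stop is an aluminium bar across the bed. Two aluminium side guides, inner faces at stage y -20.5 and +20.5, run back from it to x 0, then flare out to y -28 and +28 at x -24; they stand 4 to 6 mm above the bed.
- clip (a joint): Hinge of the steel spring clip, rad: 0 at rest (toe down), 0.53 with its finger plate pressed right down on its stop. It turns about a pin along the stage's x at y 25.5, 10 mm above the bed (barrel and lugs reach y 21 to 30, 15 mm above the bed). The cassette passes freely under the toe from 0.33 up; below about 0.26 the toe blocks it. A spring closes it.
- finger_plate (a point): Top of the clip's finger plate, half-way along it, 23.5 mm out from the pin; moves with the clip. Plate: 84 mm along stage x (-114 to -30), 32 mm wide. At rest it slopes up outwards, outer edge 22 mm above the bed. Pressed right down it is level, y 32 to 63, its top 2 mm above the bed: level with a fingertip just over the bed. Pressing takes 1 to 5 N.
- toe (a point): Middle of the lower edge of the clip's turned-down toe, which holds the cassette's edge; moves with the clip. 22 mm long along stage x (4 to 26), at y about 12. Its height over the bed: about 2 mm at rest, 5 mm when clamping the cassette (clip near 0.25), 9 mm fully raised.
- cassette: The white flat test cassette to be loaded, loose on the bed: 62 mm (own y, along the push) x 37 mm (own x) x 5 mm thick, 20 g; own y points against the push. Origin: centre of its underside. Starts near stage y 0, within 5 degrees of square, its centre 46 to 58 mm short of home, before guides and toe. Home: front short edge against the end stop.
- spare_a: Spare white test cassette of the same kind, 37 x 62 x 5 mm, flat on the worktop on the -y side of the stage; leave alone. Origin: centre of its underside.
- spare_b: Second spare cassette, likewise; leave alone.
- timer: White countdown timer 62 x 78 x 21 mm on the worktop on the +y side of the stage; leave alone. Origin: centre of its underside.
- dropper: Small white dropper bottle, 25 mm diameter, 56 mm tall, on the worktop on the +y side of the stage; leave alone. Origin: centre of its underside.
There are look-alikes about, which are no part of the job. Leave any blue or turquoise look-alike of the cassette alone.

How it is judged (in metres and radians):
On the way, in this order (a step that is already met when the one before it is completed fails the run):
1. a finger holds the clip open while the cassette still lies in front of the toe (value of joint clip above 0.33 rad and contact force between the fingers and clip above 0.5 N and x of cassette in the frame of stage below -0.024 m), for 0.1 s.
2. the cassette is pushed home under the toe while a finger still holds the clip open (value of joint clip above 0.31 rad and contact force between the fingers and clip above 0.5 N and x of cassette in the frame of stage above -0.004 m), for 0.1 s.
At the end, for the whole second after the job is handed in: The cassette lies flat on the bed, home against the end stop (within 4 mm along the push, 4 mm across, 7 degrees of square), at rest, and the clip, let go, clamps it: toe on the cassette's top (clip between 0.15 and 0.33 rad) with more than 1 N (x of cassette in the frame of stage between -0.004 and 0.004 m and y of cassette in the frame of stage between -0.004 and 0.004 m and z of cassette in the frame of stage below 0.018 m and angle between the y axis of cassette and the x axis of stage, either way round below 0.12 rad and angle between cassette's own z axis and vertical below 0.05 rad and value of joint clip between 0.15 and 0.33 rad and contact force between clip and cassette above 1 N and linear speed of cassette below 0.01 m/s); the robot touches nothing.
It fails at once if the cassette is lifted off the bed (more than 8 mm) (z of cassette in the frame of stage above 0.024 m).
It fails at once if a spare cassette is disturbed (more than 15 mm) (distance of any of spare_a, spare_b from where it was at the start of the episode above 0.015 m).
It fails at once if the timer or the dropper bottle is disturbed (more than 15 mm) (distance of any of timer, dropper from where it was at the start of the episode above 0.015 m).
It also fails if it takes over 37 s, if anything falls off the work surface, if the arm or the gripper's body presses on something with over 40 N, if the wrist force passes 120 N, or if a joint passes its speed limit or range.

## Robot

A 6-joint arm with a two-finger parallel gripper is mounted at the origin on a cart in front of the work surface, level with it; the furniture and walls round the work are solid. World frame = base frame: x ahead of the robot, y to its left, z up, the work surface at z = 0. Lengths are in m, angles in degrees, forces in N, time in s.
With the tool pointing down it reaches from about 0.375 to 0.9 m from the base axis. Payload 3.1 kg.
Tool frame: the origin (TCP) lies on the centre line of the jaws, within the pads' length; the fingertips stand 8 mm ahead of it and the grasp point (between the pads) lies 11 mm behind it (bot.tip_extent is the distance from the TCP to the fingertips, in m); z points along the fingers, y is the line along which they close (so a half turn about z gives the same grasp; the last joint's range is limited). The gripper opens to 87 mm and grips with 3 to 60 N. Pads are 19 mm wide; open, the fingers measure 117 mm over their backs; the gripper's body (75 mm by 190 mm) begins 51 mm behind the grasp point.
Start: joints at [-73.482, 30.224, 82.088, -0, 67.689, -10.227], TCP at [0.281, -0.558, 0.231] pointing down, gripper open.
Joint ranges: [-176.69, 176.69], [-43.24, 126.21], [12.49, 139.97], [-82, 262], [0, 151.66], [-163.58, 163.58]. Speed limits (degrees/s): [159.86, 159.86, 180, 180, 180, 180].

## Interface

Orientations are given as a 3x3 rotation matrix whose columns are the frame's x, y, z axes.
In Python, from rig import bot, vision, workorder gives the robot as it stands.
- The arm moves only by the shell command python3 -m handwheel 'ROWS'. ROWS is JSON, a list of rows, each an object with "delta_rot": the turn, a rotation vector about the tool's x, y, z in rad, a list of three; "xyz": the shift along the tool's x, y, z in mm, a list of three; "hand": the closure, from -1 (fully open) to 1 (shut). A call has exactly 5 rows; each row is the pose to reach, as a shift and turn from the pose commanded when the call began, along the tool's axes at that moment; what a row does not reach only later rows make up. A row lasts 1/8 s, in which the tool goes at most 62.5 mm and 10.7 degrees, less where a joint would pass 70% of its speed; a pose out of reach is approached as far as the arm can. A call with a gripper value outside its range is refused whole. The fingers move at their own pace and stop on an object; the grip force is fixed at half the most. Time passes only in rows, so rows that repeat a pose let the fingers close, or fill a call up. It gives the time, the measured TCP pose, the force, the opening and the grip force at its end, in the units of the state.
- bot.read_state(): the state, without advancing time (a new reading comes with each control period).
- vision.capture(name): name is "side" or "top"; returns the picture (400x640x3 uint8, red, green, blue); there is no depth.
- vision.camera_model(name): a dict with "camera_matrix" (3x3 intrinsics, pixels), "camera_from_world" (4x4, takes a point from world to camera coordinates). Camera axes: x right, y up, looking along -z (the intrinsics and any distortion apply to the point x, -y, -z); pixel columns grow to the right and rows downward; lengths in m; the calibration is good to about 2 mm. A picture is of the moment at which its call begins. camera_model takes no time and is no camera call.
- workorder.hand_in(): hands the job in; it is judged then, once.
The state is a dict: "time_s": time; "joint_positions": joint angles; "qvel": joint speeds; "tau": joint torques, N m; "position": TCP position; "tcp_rot": TCP orientation; "force": force on the tool from outside, world axes, zero at the start; "moment": the same for the moment, N m; "opening": opening from 0.0 (shut) to 1.0 (fully open); "grasp_force": force on a finger pad.
Only numpy, scipy, OpenCV 4.12 (cv2) and the standard library are available. Lean on these libraries where they do the work, as an engineer would, in place of code of your own. Each camera call takes 0.05 s, during which the arm holds its last target. There are 200 camera calls.

## Working session

There is one attempt and no reset: what is moved stays moved. The work goes in short steps, Python scripts to look and compute and a shell command to move; the robot and the scene stay as the last step left them, time stands still between calls to the robot, and variables do not carry over. Pictures are saved under pics/ and viewed, at most 10 in all, crops included, and the job is handed in when it is done.

```bash
ls; mkdir -p pics; python3 - <<'E'
from rig import bot,vision
import cv2
s=bot.read_state();print(s)
for n in("top","side"):
    im=vision.capture(n);cv2.imwrite(f"pics/{n}0.png",im[:,:,::-1]);print(n,vision.camera_model(n))
E
```

```text
pics
{'time_s': 0.0, 'joint_positions': array([-7.34821681e+01,  3.02773946e+01,  8.21584814e+01,  4.63227037e-04,
        6.76893727e+01, -1.02297640e+01]), 'qvel': array([-0.05070695, -0.0312985 ,  0.02353654, -0.01069412,  0.0542335 ,
        0.01862512]), 'tau': array([ 5.21851889e-04, -4.40030479e+01, -1.76593423e+01,  6.34628325e-02,
        5.83612360e-02, -1.64111511e-04]), 'position': array([ 0.28107997, -0.55740513,  0.22957685]), 'tcp_rot': array([[ 8.92999335e-01,  4.50057564e-01, -6.14339106e-04],
       [ 4.50057809e-01, -8.92996958e-01,  2.09791382e-03],
       [ 3.95579033e-04, -2.14992376e-03, -9.99997611e-01]]), 'force': array([-0.38467091, -0.88928246,  0.40110703]), 'moment': array([ 0.05176675,  0.00688848, -0.0373115 ]), 'grasp_force': 0.0, 'opening': 1.0003219402788401}
top {'camera_matrix': array([[407.21966847,   0.        , 320.02618825],
       [  0.        , 407.21966847, 194.39478816],
       [  0.        ,   0.        ,   1.        ]]), 'camera_from_world': array([[ 0.00183933, -0.99991009,  0.01328233, -0.1403013 ],
       [ 0.99279229,  0.00341759,  0.11979893, -0.49523486],
       [-0.11983355,  0.01296624,  0.99270932, -0.83124715],
       [ 0.        ,  0.        ,  0.        ,  1.        ]])}
side {'camera_matrix': array([[384.77648503,   0.        , 320.3706449 ],
       [  0.        , 384.77648503, 195.83393148],
       [  0.        ,   0.        ,   1.        ]]), 'camera_from_world': array([[-0.99806576, -0.06037284,  0.01482765,  0.49651918],
       [ 0.0421316 , -0.4814994 ,  0.87543318, -0.14082962],
       [-0.04571288,  0.8743646 ,  0.48311167, -0.7203613 ],
       [ 0.        ,  0.        ,  0.        ,  1.        ]])}
```

View pics/top0.png

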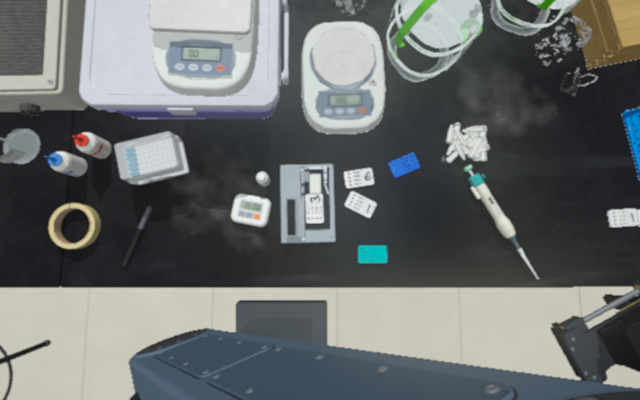

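View pics/side0.png

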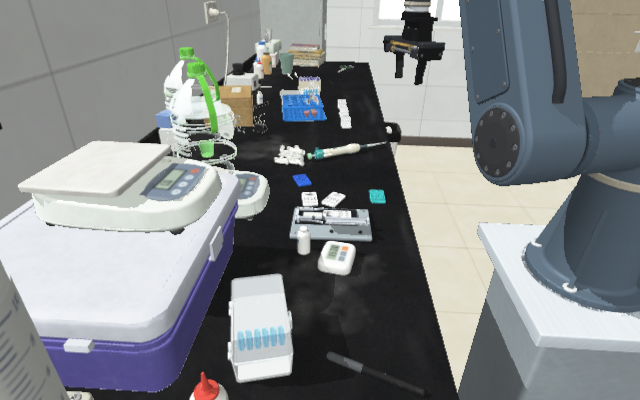

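Top view: the stage is at about (308,203), with its cassette at (315,208) on the bed. The spares are at (359,178) and (361,204), the timer at (251,210) and the dropper at (262,178). The blue look-alike is at (404,164) and the turquoise one at (373,254). The cassette on the bed, with the dark finger plate to its left at (292,217), fits the description. I'll confirm that in a crop.

```bash
cat > h.py <<'E'
from rig import bot,vision
import cv2,numpy as np
def ray(n,px,z):
    m=vision.camera_model(n);K=m["camera_matrix"];T=m["camera_from_world"];R=T[:3,:3];c=-R.T@T[:3,3]
    d=np.linalg.inv(K)@np.array([px[0],px[1],1.]);d=R.T@np.array([d[0],-d[1],-d[2]])
    return c+d*(z-c[2])/d[2]
def proj(n,p):
    m=vision.camera_model(n);q=m["camera_from_world"]@np.append(p,1.);v=m["camera_matrix"]@np.array([q[0],-q[1],-q[2]]);return v[:2]/v[2]
E
python3 - <<'E'
from h import *
im=cv2.imread("pics/top0.png")
a=cv2.resize(im[155:255,230:390],(800,500),interpolation=cv2.INTER_CUBIC)
cv2.imwrite("pics/c1.png",a)
E
```

```text
(no output)
```

View pics/c1.png

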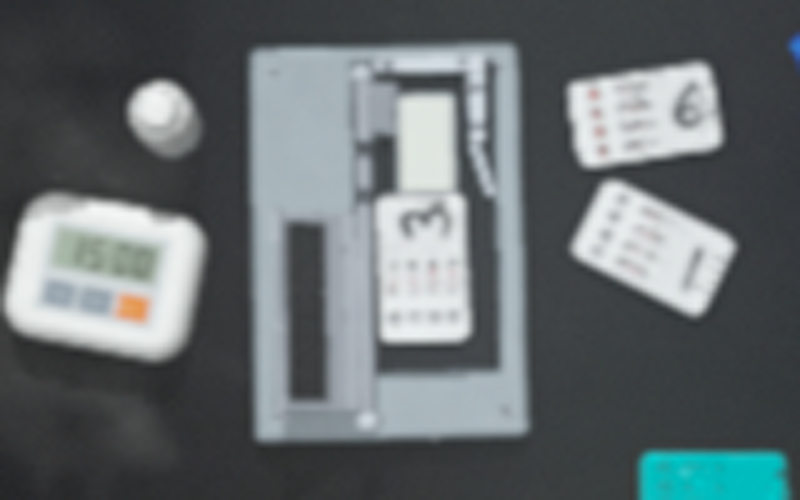

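```bash
python3 - <<'E'
from h import *
im=cv2.imread("pics/top0.png")
P=[np.array(p)/5+[230-.4,155-.4] for p in[(250,47),(518,43),(527,434),(254,440)]]
W=np.array([ray("top",p,.012)[:2] for p in P]);print(W)
# mask-based: not-dark region inside stage zone
b=cv2.resize(im[155:255,230:390],None,fx=5,fy=5,interpolation=cv2.INTER_CUBIC)
m=(b.min(2)>95).astype(np.uint8)
m[:,:225]=0;m[:,545:]=0
c=max(cv2.findContours(m,cv2.RETR_EXTERNAL,cv2.CHAIN_APPROX_NONE)[0],key=cv2.contourArea)[:,0]
w=np.array([ray("top",q/5+[229.6,154.6],.012)[:2] for q in c]).astype(np.float32)
r=cv2.minAreaRect(w*1000);print(r)
def frame(W4):
    # order: far-left, far-right, near-right, near-left
    ex=(W4[0]+W4[1]-W4[2]-W4[3]);ex/=np.linalg.norm(ex);ey=np.array([-ex[1],ex[0]])
    o=W4.mean(0)-ex*(-.041)-ey*.016
    return o,ex,ey
o,ex,ey=frame(W);print("origin",o,"yaw",np.degrees(np.arctan2(ex[1],ex[0])),"dims",np.linalg.norm(W[0]-W[3]),np.linalg.norm(W[0]-W[1]))
ctr=np.array(r[0])/1000;print("origin2",ctr+ex*.041-ey*.016)
# cassette
m=(b.min(2)>205).astype(np.uint8);k=np.ones((35,35),np.uint8)
m[:195]=0;m[350:]=0;m[:,:372]=0;m[:,:][:,475:]=0
m=cv2.morphologyEx(m,cv2.MORPH_CLOSE,k)
c=max(cv2.findContours(m,cv2.RETR_EXTERNAL,cv2.CHAIN_APPROX_NONE)[0],key=cv2.contourArea)[:,0]
w=np.array([ray("top",q/5+[229.6,154.6],.021)[:2] for q in c])
s=np.c_[(w-o)@ex,(w-o)@ey]*1000
print("cass stage",cv2.minAreaRect(s.astype(np.float32)),s.min(0),s.max(0))
E
```

```text
[[ 0.5642903  -0.05099162]
 [ 0.56658732 -0.16788777]
 [ 0.39692154 -0.17138558]
 [ 0.3941606  -0.05502744]]
((480.0829162597656, -111.27883911132812), (171.7388458251953, 118.63363647460938), 1.4640507698059082)
origin [ 0.52183452 -0.12641038] yaw 1.2701020083729855 dims 0.17017756029467082 0.1169187099823932
origin2 [ 0.52142749 -0.12636612]
cass stage ((-54.32423400878906, 1.1839065551757812), (60.90066909790039, 35.48807144165039), 1.2094500064849854) [-84.66093872 -17.02136854] [-23.60409208  19.31984677]
```

Confirmed: the cassette marked "3" lies on the bed of the stage, at crop (422,268). It is white, sits in front of the guides and has the finger plate beside it. In the stage frame its centre is at about x −54, y +1. Next I'll work out the approach.

```bash
cat >> h.py <<'E'
O=np.array([.5217,-.1264]);YAW=np.radians(1.35)
EX=np.array([np.cos(YAW),np.sin(YAW)]);EY=np.array([-EX[1],EX[0]])
def go(sx,sy,z):
    """tool-axis shift (mm) and turn from the measured pose to stage (sx,sy mm), tcp height z mm"""
    from scipy.spatial.transform import Rotation as Ro
    s=bot.read_state();R=s["tcp_rot"];p=np.append(O+EX*sx/1e3+EY*sy/1e3,z/1e3)
    G=np.c_[np.append(EX,0),np.append(-EY,0),[0,0,-1]]
    q=s["position"][:2]-O
    print("now stage",np.round([q@EX*1e3,q@EY*1e3,s["position"][2]*1e3],1),"shift",np.round(R.T@(p-s["position"])*1e3,1),"turn",np.round(Ro.from_matrix(R.T@G).as_rotvec(),3),"F",s["force"].round(1),"open",round(s["opening"]*87,1),"t",s["time_s"])
E
python3 -c "
from h import *
go(-102,24,110)"
```

```text
now stage [-250.7 -425.3  229.7] shift [ 327.  -341.9  120.4] turn [-0.002  0.     0.443] F [ 0.6 -0.4 -0.4] open 87.0 t 0.1
```

```bash
python3 -m handwheel '[{"xyz":[33,-34,12],"delta_rot":[0,0,0.09],"hand":0.25},{"xyz":[66,-68,24],"delta_rot":[0,0,0.18],"hand":0.25},{"xyz":[98,-102,36],"delta_rot":[0,0,0.27],"hand":0.25},{"xyz":[131,-137,48],"delta_rot":[0,0,0.36],"hand":0.25},{"xyz":[163,-171,60],"delta_rot":[0,0,0.443],"hand":0.25}]'; python3 -c "
from h import *
go(-102,24,110)"
```

```text
time_s: 0.72
position: [0.35, -0.3304, 0.17]
tcp_rot: [[1.0, 0.021, -0.0], [0.021, -1.0, 0.0], [-0.0, -0.0, -1.0]]
force: [-0.2, -0.1, 0.3]
opening: 0.521
grasp_force: 0.0
now stage [-176.4 -199.9  170. ] shift [  73.8 -224.    60.1] turn [-0.     0.    -0.003] F [-0.2 -0.1  0.3] open 45.3 t 0.725
```

```bash
python3 -m handwheel '[{"xyz":[18,-56,15],"delta_rot":[0,0,0],"hand":0.25},{"xyz":[37,-112,30],"delta_rot":[0,0,0],"hand":0.25},{"xyz":[55,-168,45],"delta_rot":[0,0,0],"hand":0.25},{"xyz":[74,-224,60],"delta_rot":[0,0,0],"hand":0.25},{"xyz":[74,-224,60],"delta_rot":[0,0,0],"hand":0.25}]'; python3 - <<'E'
from h import *
go(-102,24,60)
im=vision.capture("side");a=im[180:270,250:410]
cv2.imwrite("pics/s1.png",cv2.resize(a,(800,450),interpolation=cv2.INTER_CUBIC)[:,:,::-1])
E
```

```text
time_s: 1.35
position: [0.4174, -0.1018, 0.1095]
tcp_rot: [[1.0, 0.031, -0.004], [0.031, -1.0, 0.003], [-0.004, -0.003, -1.0]]
force: [0.3, -0.4, -0.7]
opening: 0.374
grasp_force: 0.0
now stage [-103.7   27.1  109.5] shift [ 1.9  3.2 49.5] turn [-0.003  0.004  0.008] F [ 0.3 -0.4 -0.7] open 32.5 t 1.35
```

View pics/s1.png

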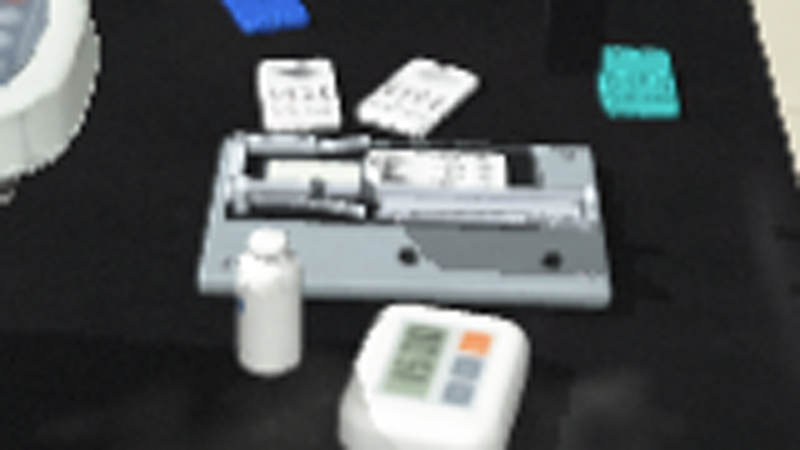

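The stage is undisturbed and the dark finger shows at crop (575,35), over the entry side. I'll descend partway and let the arm settle.

```bash
python3 -m handwheel '[{"xyz":[0,0,20],"delta_rot":[0,0,0],"hand":0.25},{"xyz":[0,0,40],"delta_rot":[0,0,0],"hand":0.25},{"xyz":[0,0,50],"delta_rot":[0,0,0],"hand":0.25},{"xyz":[0,0,50],"delta_rot":[0,0,0],"hand":0.25},{"xyz":[0,0,50],"delta_rot":[0,0,0],"hand":0.25}]'; python3 - <<'E'
from h import *
go(-102,24,27)
im=vision.capture("top");a=im[155:255,230:390]
cv2.imwrite("pics/t1.png",cv2.resize(a,(800,500),interpolation=cv2.INTER_CUBIC)[:,:,::-1])
im=vision.capture("side");a=im[140:260,270:430]
cv2.imwrite("pics/s2.png",cv2.resize(a,(800,600),interpolation=cv2.INTER_CUBIC)[:,:,::-1])
E
```

```text
time_s: 2.02
position: [0.4188, -0.107, 0.061]
tcp_rot: [[1.0, 0.023, 0.001], [0.023, -1.0, -0.001], [0.001, 0.001, -1.0]]
force: [0.1, 0.6, 0.5]
opening: 0.372
grasp_force: 0.0
now stage [-102.4   21.8   61. ] shift [ 0.3 -2.2 34. ] turn [ 0.001 -0.001 -0.001] F [0.1 0.6 0.5] open 32.3 t 2.025
```

View pics/s2.png

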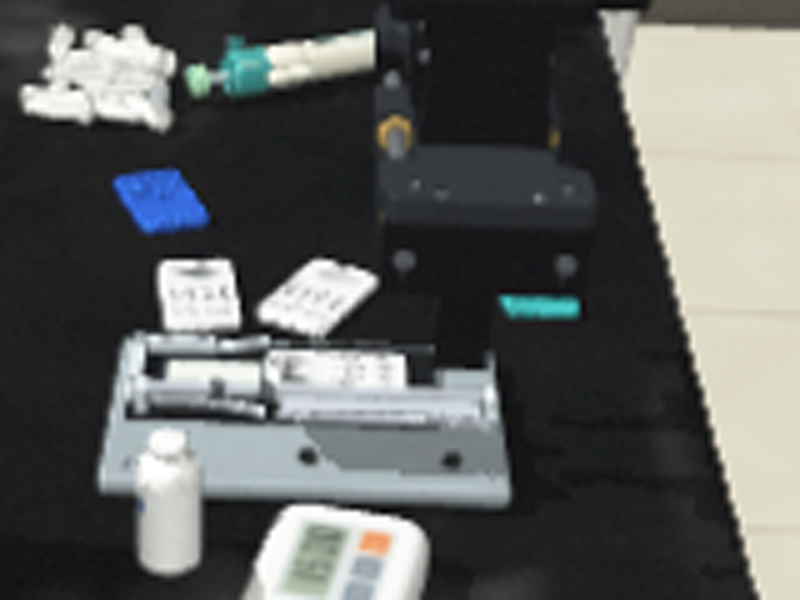

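The open gripper is over the entry end, its finger at crop (465,330), behind the cassette's rear edge at crop (405,370) and clear of it. Now I'll press the plate down.

```bash
python3 -m handwheel '[{"xyz":[0,-2,8],"delta_rot":[0,0,0],"hand":0.25},{"xyz":[0,-2,16],"delta_rot":[0,0,0],"hand":0.25},{"xyz":[0,-2,24],"delta_rot":[0,0,0],"hand":0.25},{"xyz":[0,-2,31],"delta_rot":[0,0,0],"hand":0.25},{"xyz":[0,-2,31],"delta_rot":[0,0,0],"hand":0.25}]'; python3 - <<'E'
from h import *
go(-102,24,26.5)
E
```

```text
time_s: 2.75
position: [0.4185, -0.1045, 0.0291]
tcp_rot: [[1.0, 0.024, -0.0], [0.024, -1.0, 0.0], [-0.0, -0.0, -1.0]]
force: [0.0, -0.2, 3.0]
opening: 0.378
grasp_force: 1.8
now stage [-102.7   24.3   29.1] shift [0.7 0.3 2.6] turn [-0.  0.  0.] F [ 0.  -0.2  3. ] open 32.9 t 2.75
```

```bash
python3 -m handwheel '[{"xyz":[0,0,2],"delta_rot":[0,0,0],"hand":0.25},{"xyz":[0,0,2.5],"delta_rot":[0,0,0],"hand":0.25},{"xyz":[0,0,2.5],"delta_rot":[0,0,0],"hand":0.25},{"xyz":[0,0,2.5],"delta_rot":[0,0,0],"hand":0.25},{"xyz":[0,0,2.5],"delta_rot":[0,0,0],"hand":0.25}]'; python3 - <<'E'
from h import *
go(-41,24,26.5)
im=vision.capture("side");a=im[180:270,270:390]
cv2.imwrite("pics/s3.png",cv2.resize(a,(800,600),interpolation=cv2.INTER_CUBIC)[:,:,::-1])
E
```

```text
time_s: 3.38
position: [0.4186, -0.1047, 0.0273]
tcp_rot: [[1.0, 0.024, 0.0], [0.024, -1.0, -0.001], [0.0, 0.001, -1.0]]
force: [-1.6, -3.5, 5.6]
opening: 0.375
grasp_force: 2.6
now stage [-102.6   24.1   27.3] shift [61.6  0.2  0.9] turn [ 0.001 -0.     0.   ] F [-1.6 -3.5  5.6] open 32.7 t 3.375
```

View pics/s3.png

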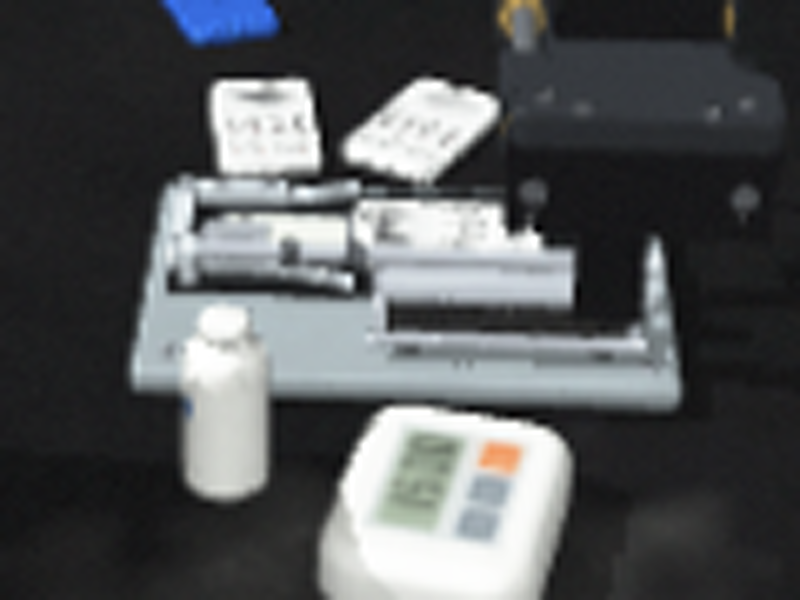

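The plate is now level at crop (510,320), the toe is up at crop (230,225) and the cassette is untouched at crop (430,225). I'll lower slightly and push the first stretch.

```bash
python3 -m handwheel '[{"xyz":[1,0,0.8],"delta_rot":[0,0,0],"hand":0.25},{"xyz":[6,0,0.8],"delta_rot":[0,0,0],"hand":0.25},{"xyz":[11,0,0.8],"delta_rot":[0,0,0],"hand":0.25},{"xyz":[16,0,0.8],"delta_rot":[0,0,0],"hand":0.25},{"xyz":[20,0,0.8],"delta_rot":[0,0,0],"hand":0.25}]'; python3 - <<'E'
from h import *
go(-41,24,26.5)
E
python3 -m handwheel '[{"xyz":[4,0,0],"delta_rot":[0,0,0],"hand":0.25},{"xyz":[8,0,0],"delta_rot":[0,0,0],"hand":0.25},{"xyz":[12,0,0],"delta_rot":[0,0,0],"hand":0.25},{"xyz":[15,0,0],"delta_rot":[0,0,0],"hand":0.25},{"xyz":[15,0,0],"delta_rot":[0,0,0],"hand":0.25}]'; python3 - <<'E'
from h import *
go(-41,24,26.5)
im=vision.capture("top");cv2.imwrite("pics/t3f.png",im[:,:,::-1]);a=im[155:255,230:390]
b=vision.capture("side")[180:270,270:390]
cv2.imwrite("pics/t3.png",np.vstack([cv2.resize(a,(480,300),interpolation=cv2.INTER_CUBIC),cv2.resize(b,(480,300),interpolation=cv2.INTER_CUBIC)])[:,:,::-1])
E
```

```text
time_s: 4.05
position: [0.4379, -0.1032, 0.0262]
tcp_rot: [[1.0, 0.024, -0.002], [0.024, -1.0, 0.001], [-0.002, -0.001, -1.0]]
force: [-4.5, -0.2, 5.3]
opening: 0.374
grasp_force: 2.8
now stage [-83.2  25.1  26.2] shift [42.2  1.1 -0.4] turn [-0.001  0.002  0.001] F [-4.5 -0.2  5.3] open 32.5 t 4.05
time_s: 4.68
position: [0.4532, -0.1029, 0.0263]
tcp_rot: [[1.0, 0.024, -0.001], [0.024, -1.0, 0.001], [-0.001, -0.001, -1.0]]
force: [-3.6, 0.4, 4.9]
opening: 0.377
grasp_force: 2.7
now stage [-68.   25.1  26.3] shift [27.   1.1 -0.3] turn [-0.001  0.001  0.001] F [-3.6  0.4  4.9] open 32.8 t 4.675
```

View pics/t3.png

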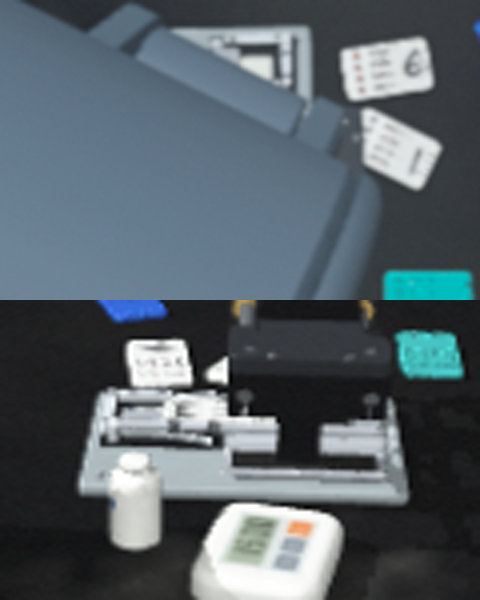

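The cassette's front edge is near the toe at side crop (170,405), and the plate is still down at (300,465). I'll continue.

```bash
python3 -m handwheel '[{"xyz":[5,0.5,0],"delta_rot":[0,0,0],"hand":0.25},{"xyz":[10,0.8,0],"delta_rot":[0,0,0],"hand":0.25},{"xyz":[15,0.8,0],"delta_rot":[0,0,0],"hand":0.25},{"xyz":[20,0.8,0],"delta_rot":[0,0,0],"hand":0.25},{"xyz":[22,0.8,0],"delta_rot":[0,0,0],"hand":0.25}]'; python3 - <<'E'
from h import *
go(-41,24,26.5)
E
python3 -m handwheel '[{"xyz":[1,0,0],"delta_rot":[0,0,0],"hand":0.25},{"xyz":[2,0,0],"delta_rot":[0,0,0],"hand":0.25},{"xyz":[3,0,0],"delta_rot":[0,0,0],"hand":0.25},{"xyz":[3,0,0],"delta_rot":[0,0,0],"hand":0.25},{"xyz":[3,0,0],"delta_rot":[0,0,0],"hand":0.25}]'; python3 - <<'E'
from h import *
go(-41,24,26.5)
E
```

```text
time_s: 5.4
position: [0.4747, -0.1031, 0.0263]
tcp_rot: [[1.0, 0.025, -0.002], [0.025, -1.0, 0.001], [-0.002, -0.001, -1.0]]
force: [-4.8, -0.3, 5.7]
opening: 0.372
grasp_force: 3.2
now stage [-46.4  24.4  26.3] shift [ 5.4  0.4 -0.2] turn [-0.001  0.002  0.001] F [-4.8 -0.3  5.7] open 32.4 t 5.4
time_s: 6.02
position: [0.4775, -0.1031, 0.0263]
tcp_rot: [[1.0, 0.024, -0.002], [0.024, -1.0, 0.001], [-0.002, -0.001, -1.0]]
force: [-4.3, 0.0, 6.3]
opening: 0.372
grasp_force: 3.1
now stage [-43.6  24.4  26.3] shift [ 2.6  0.4 -0.2] turn [-0.001  0.002  0.001] F [-4.3  0.   6.3] open 32.3 t 6.025
```

Fx is unchanged, so the cassette has not reached the stop yet. I'll creep on.

```bash
python3 -m handwheel '[{"xyz":[1,0,0],"delta_rot":[0,0,0],"hand":0.25},{"xyz":[2,0,0],"delta_rot":[0,0,0],"hand":0.25},{"xyz":[2.5,0,0],"delta_rot":[0,0,0],"hand":0.25},{"xyz":[2.5,0,0],"delta_rot":[0,0,0],"hand":0.25},{"xyz":[2.5,0,0],"delta_rot":[0,0,0],"hand":0.25}]'; python3 - <<'E'
from h import *
go(-41,24,26.5)
im=vision.capture("side")[180:270,270:390]
cv2.imwrite("pics/s4.png",cv2.resize(im,(800,600),interpolation=cv2.INTER_CUBIC)[:,:,::-1])
E
```

```text
time_s: 6.65
position: [0.4794, -0.1029, 0.0263]
tcp_rot: [[1.0, 0.024, -0.004], [0.024, -1.0, 0.001], [-0.004, -0.001, -1.0]]
force: [-5.5, -0.6, 6.9]
opening: 0.377
grasp_force: 3.8
now stage [-41.8  24.5  26.3] shift [ 0.8  0.5 -0.3] turn [-0.001  0.004  0.001] F [-5.5 -0.6  6.9] open 32.8 t 6.65
```

View pics/s4.png

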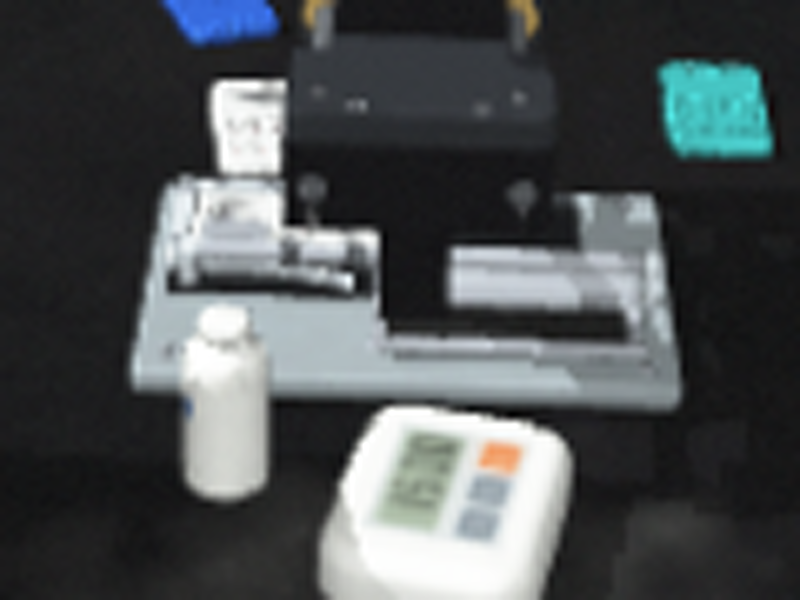

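The cassette is nearly at the end bar at crop (195,205), with the plate still down at (510,320). I'll creep 2 mm more to look for the stop.

```bash
python3 -m handwheel '[{"xyz":[0.7,0,0],"delta_rot":[0,0,0],"hand":0.25},{"xyz":[1.4,0,0],"delta_rot":[0,0,0],"hand":0.25},{"xyz":[2,0,0],"delta_rot":[0,0,0],"hand":0.25},{"xyz":[2,0,0],"delta_rot":[0,0,0],"hand":0.25},{"xyz":[2,0,0],"delta_rot":[0,0,0],"hand":0.25}]'; python3 - <<'E'
from h import *
go(-41,24,26.5)
im=vision.capture("side");cv2.imwrite("pics/s5.png",im[:,:,::-1])
E
```

```text
time_s: 7.32
position: [0.4798, -0.1028, 0.0262]
tcp_rot: [[1.0, 0.025, -0.007], [0.025, -1.0, 0.002], [-0.007, -0.002, -1.0]]
force: [-8.0, -2.4, 9.6]
opening: 0.371
grasp_force: 5.8
now stage [-41.4  24.6  26.2] shift [ 0.4  0.6 -0.3] turn [-0.002  0.007  0.001] F [-8.  -2.4  9.6] open 32.2 t 7.325
```

It's firmly home: 2 mm commanded moved it only 0.4 mm, and the force rose. I'll back off and then lift.

```bash
python3 -m handwheel '[{"xyz":[-3,0,0],"delta_rot":[0,0,0],"hand":0.25},{"xyz":[-6,0,0],"delta_rot":[0,0,0],"hand":0.25},{"xyz":[-8,0,0],"delta_rot":[0,0,0],"hand":0.25},{"xyz":[-8,0,-4],"delta_rot":[0,0,0],"hand":0.25},{"xyz":[-8,0,-9],"delta_rot":[0,0,0],"hand":0.25}]' && python3 -m handwheel '[{"xyz":[0,0,-5],"delta_rot":[0,0,0],"hand":0.25},{"xyz":[0,0,-12],"delta_rot":[0,0,0],"hand":0.25},{"xyz":[0,0,-30],"delta_rot":[0,0,0],"hand":0.25},{"xyz":[0,0,-60],"delta_rot":[0,0,0],"hand":0.25},{"xyz":[0,0,-100],"delta_rot":[0,0,0],"hand":0.25}]' && python3 -m handwheel '[{"xyz":[0,50,0],"delta_rot":[0,0,0],"hand":0.25},{"xyz":[0,110,0],"delta_rot":[0,0,0],"hand":0.25},{"xyz":[0,170,0],"delta_rot":[0,0,0],"hand":0.25},{"xyz":[0,220,0],"delta_rot":[0,0,0],"hand":0.25},{"xyz":[0,220,0],"delta_rot":[0,0,0],"hand":0.25}]' && python3 - <<'E'
from h import *
go(0,0,100)
im=vision.capture("top")
a=cv2.resize(im[155:255,230:390],(800,500),interpolation=cv2.INTER_CUBIC)
cv2.imwrite("pics/t5.png",a[:,:,::-1])
m=(a.min(2)>205).astype(np.uint8);m[:,:340]=0;m[:,480:]=0
c=max(cv2.findContours(m,cv2.RETR_EXTERNAL,cv2.CHAIN_APPROX_NONE)[0],key=cv2.contourArea)[:,0]
w=np.array([ray("top",q/5+[229.6,154.6],.021)[:2] for q in c]);s=np.c_[(w-O)@EX,(w-O)@EY]*1000
print(s.min(0),s.max(0),cv2.minAreaRect(s.astype(np.float32)))
E
```

```text
time_s: 8.0
position: [0.4746, -0.1038, 0.0353]
tcp_rot: [[1.0, 0.024, -0.001], [0.024, -1.0, 0.0], [-0.001, -0.0, -1.0]]
force: [0.3, -0.2, 0.1]
opening: 0.376
grasp_force: 0.0
time_s: 8.62
position: [0.4739, -0.1035, 0.1357]
tcp_rot: [[1.0, 0.024, -0.003], [0.024, -1.0, 0.001], [-0.003, -0.001, -1.0]]
force: [1.1, -1.1, 0.1]
opening: 0.371
grasp_force: 0.0
time_s: 9.25
position: [0.4804, -0.3282, 0.1356]
tcp_rot: [[1.0, 0.019, 0.002], [0.019, -1.0, -0.003], [0.002, 0.003, -1.0]]
force: [-0.0, 0.1, 0.1]
opening: 0.374
grasp_force: 0.0
now stage [ -46.  -200.8  135.6] shift [  45.1 -201.1   35.1] turn [ 0.003 -0.002 -0.004] F [-0.   0.1  0.1] open 32.5 t 9.25
[-24.90853962 -19.63435083] [28.51678175  8.34128932] ((1.9731197357177734, -5.213727951049805), (27.396644592285156, 52.97124481201172), 88.19153594970703)
```

View pics/t5.png

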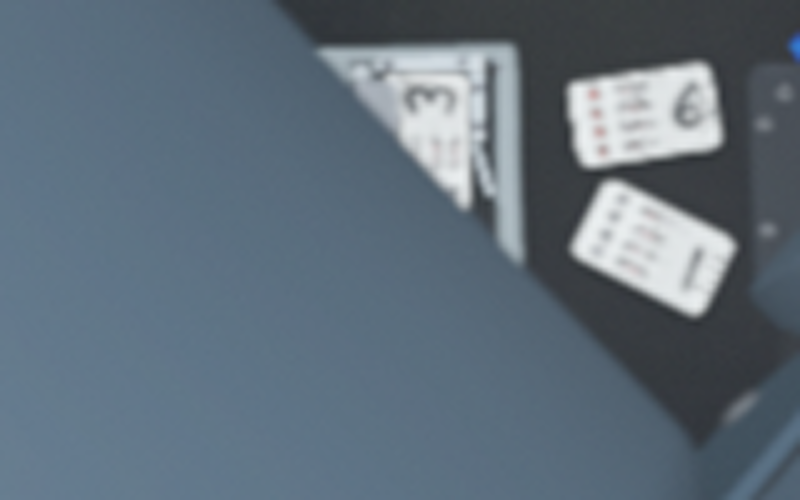

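The cassette is up at the end bar under the toe, at crop (435,100), but the arm hides its rear. I'll move aside and re-measure.

```bash
python3 -m handwheel '[{"xyz":[-25,45,-20],"delta_rot":[0,0,0],"hand":0.25},{"xyz":[-55,90,-40],"delta_rot":[0,0,0],"hand":0.25},{"xyz":[-85,135,-60],"delta_rot":[0,0,0],"hand":0.25},{"xyz":[-115,180,-80],"delta_rot":[0,0,0],"hand":0.25},{"xyz":[-145,225,-90],"delta_rot":[0,0,0],"hand":0.25}]' && python3 - <<'E'
from h import *
im=vision.capture("top")
a=cv2.resize(im[155:255,230:390],(800,500),interpolation=cv2.INTER_CUBIC)
b=cv2.resize(vision.capture("side")[180:270,270:390],(400,300),interpolation=cv2.INTER_CUBIC)
cv2.imwrite("pics/t6.png",np.hstack([cv2.resize(a[:,200:560],(400,556))[:300*2],np.vstack([b,np.zeros((256,400,3),np.uint8)])])[:,:,::-1])
m=(a.min(2)>205).astype(np.uint8);m[:70]=0;m[350:]=0;m[:,:372]=0;m[:,475:]=0
m=cv2.morphologyEx(m,cv2.MORPH_CLOSE,np.ones((35,35),np.uint8))
c=max(cv2.findContours(m,cv2.RETR_EXTERNAL,cv2.CHAIN_APPROX_NONE)[0],key=cv2.contourArea)[:,0]
w=np.array([ray("top",q/5+[229.6,154.6],.021)[:2] for q in c]);s=np.c_[(w-O)@EX,(w-O)@EY]*1000
print(s.min(0),s.max(0),cv2.minAreaRect(s.astype(np.float32)))
E
```

```text
time_s: 9.93
position: [0.3405, -0.5514, 0.2264]
tcp_rot: [[1.0, 0.026, 0.0], [0.026, -1.0, 0.001], [0.0, -0.001, -1.0]]
force: [0.8, -0.0, -0.1]
opening: 0.377
grasp_force: 0.0
[-31.30197034 -19.21306275] [28.50846213 17.49636551] ((-1.293487548828125, -0.7963600158691406), (35.61856460571289, 59.528263092041016), 88.70863342285156)
```

View pics/t6.png

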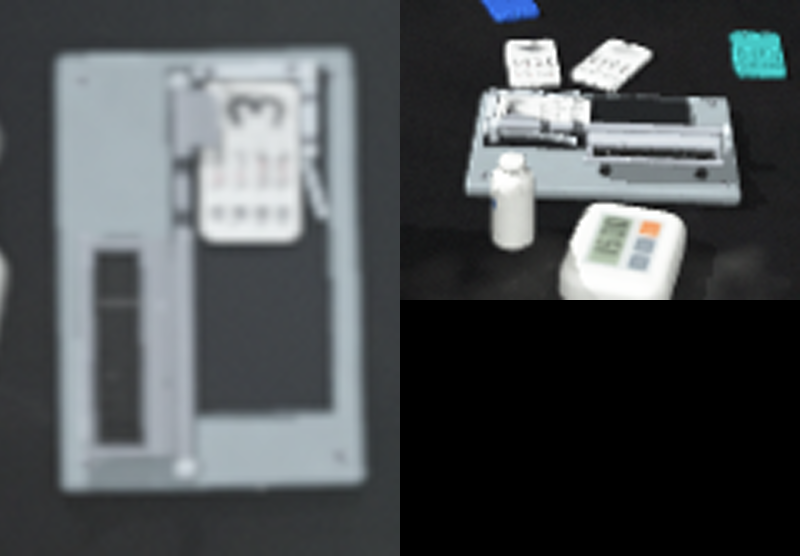

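The cassette is home against the end bar, with its rear edge at stage x ≈ −31, y ≈ −0.8, and about 1° off square. The toe lies on it at (205,120), the clip is released and nothing else has moved.

```bash
python3 -m handwheel '[{"xyz":[0,0,0],"delta_rot":[0,0,0],"hand":0.25},{"xyz":[0,0,0],"delta_rot":[0,0,0],"hand":0.25},{"xyz":[0,0,0],"delta_rot":[0,0,0],"hand":0.25},{"xyz":[0,0,0],"delta_rot":[0,0,0],"hand":0.25},{"xyz":[0,0,0],"delta_rot":[0,0,0],"hand":0.25}]' && python3 -c "
from rig import workorder
print(workorder.hand_in())"
```

```text
time_s: 10.65
position: [0.341, -0.5518, 0.2252]
tcp_rot: [[1.0, 0.024, -0.0], [0.024, -1.0, 0.0], [-0.0, -0.0, -1.0]]
force: [0.1, -0.5, -0.2]
opening: 0.375
grasp_force: 0.0
the job is handed in; nothing more can be done
None
```

The cassette is pushed home against the end stop with the released clip's toe on top of it, nothing else appeared to move, and the job was handed in at about 10.7 s; the hand-in returned no verdict.

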